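# Lever open the vial-waste chest

## Robot

A 6-joint arm with a two-finger parallel gripper is mounted at the origin on the work surface. World frame = base frame: x ahead of the robot, y to its left, z up, the work surface at z = 0. Lengths are in m, angles in rad, forces in N, time in s.
With the tool pointing down it reaches from about 0.35 to 0.775 m from the base axis. Payload 5.5 kg.
Tool frame: the origin (TCP) lies at the very end of the fingers, on their centre line; the grasp point (between the pads) lies 19 mm behind it; z points along the fingers, y is the line along which they close (so a half turn about z gives the same grasp; the last joint's range is limited). The gripper opens to 85 mm and grips with 20 to 120 N. Pads are 22 mm wide; open, the fingers measure 114 mm over their backs; the gripper's body (76 mm by 85 mm) begins 54 mm behind the grasp point. The pads swing forward as they close: fully open they stand 13 mm farther back than shut.
Start: joints at [1.2, 0.313, 0.046, 1.304, 0, 1.431], TCP at [0.132, 0.56, 0.231] pointing down, gripper open.
Joint ranges: [-2.76, 2.76], [-0.86, 1.69], [-1.03, 1.26], [-2.2, 2.34], [-1.47, 1.5], [-3.14, 3.14]. Speed limits (rad/s): [2.57, 2.57, 3.14, 3.14, 3.14, 3.14].

## Interface

Orientations are given as a unit quaternion [w, x, y, z].
In Python, from workcell import get_state, read_camera, calibration, hand_in gives the robot as it stands.
- The arm moves only by the tool drive_tool, never from a script. Its argument "deltas" is a list that holds one entry, the list of rows, each a list of 7 numbers: the closure in counts, from 0 (fully open) to 255 (shut), then the shift along the tool's x, y, z in m, then the turn, a rotation vector about the tool's x, y, z in degrees. A call has 1 to 12 rows; each row is the pose to reach, as a shift and turn from the pose commanded when the call began, along the tool's axes at that moment; what a row does not reach only later rows make up. A row lasts 1/8 s, in which the tool goes at most 62.5 mm and 10.7 degrees, less where a joint would pass 70% of its speed; a pose out of reach is approached as far as the arm can. A call with a gripper value outside its range is refused whole. The fingers move at their own pace and stop on an object; "newtons" is the grip in N (left out, the last holds). Time passes only in rows, so rows that repeat a pose let the fingers close. It gives the time, the measured TCP pose, the force, the opening and the grip force at its end, in the units of the state.
- get_state(): the state, without advancing time (a new reading comes with each control period).
- read_camera(name): name is "scene" or "top"; returns (picture, depth): 480x640x3 uint8, red, green, blue; 480x640 float32, m along the optical axis (not along the pixel's ray), 0 where there is no reading.
- calibration(name): a dict with "mtx" (3x3 intrinsics, pixels), "world_from_camera" (4x4, takes a point from camera to world coordinates). Camera axes: x right, y up, looking along -z (the intrinsics and any distortion apply to the point x, -y, -z); pixel columns grow to the right and rows downward; lengths in m; the calibration is good to about 2 mm. A picture is of the moment at which its call begins. calibration takes no time and is no camera call.
- hand_in(): hands the job in; it is judged then, once.
The state is a dict: "clock": time; "joint_pos": joint angles; "qvel": joint speeds; "tau": joint torques, N m; "tcp_pos": TCP position; "orientation": TCP orientation; "wrist_force": force on the tool from outside, world axes, zero at the start; "ft_torque": the same for the moment, N m; "finger_gap": finger opening in m; "grip_force": force on a finger pad.
Only numpy, scipy, OpenCV 4.12 (cv2) and the standard library are available. Lean on these libraries where they do the work, as an engineer would, in place of code of your own. Each camera call takes 0.05 s, during which the arm holds its last target. There are 200 camera calls.

## Task

Someone has left the amber jar standing on the steel flap of the yellow waste chest: push it along, upright and without lifting it, until it stands wholly on the green deck behind the flap's hinge. Then press the lever's red paddle all the way down to its stop, so that the lever, still resting in its cradle, raises the heavy flap (do not lift the flap by hand), and finish while still holding the paddle down with the flap open. Leave everything else where it stands.

Things in the scene. Friction and masses are not known exactly. Their poses are not given: they have to be found in the camera images.
- chest: Yellow waste chest and lever stand, fixed to the bench, 130 mm high. Origin on the bench, z up. Along its y: red paddle (-219 mm), grey cradle (-57 mm, 155 mm high, slots open on top), steel flap (35 to 185 mm, x -78 to 78 mm, top at z 128 mm), hinge line (187 mm), fixed green deck (189 to 335 mm, same width, top at z 126.5 mm; a rail 10 mm high on its three outer sides)
- flap: Heavy steel lid plate, 150 x 156 x 12 mm, 2 to 3.3 kg. Origin on its hinge edge, at the top face; y points to the deck, z up when shut (level). It opens by tilting about x, free edge up: about 0.36 rad with the lever fully down; falls shut when the lever is let go. A 26 mm wide tongue on the free edge lies over the lever's forked end
- lever: Loose aluminium lever resting by its axle (the origin) in the cradle. y points to the short forked end (80 mm, under the flap's tongue). The long arm (180 mm, red paddle) rises toward -y at 22 deg, held up by the flap's weight. A black bumper under it is the stop, at 24 deg below level, the paddle's middle then 140 mm lower. 3 to 7 N on the paddle moves it
- paddle (a point): Middle of the top face of the lever's red paddle, 60 x 60 mm; at rest about 220 mm above the bench, sloping 22 degrees down toward the chest; 80 mm above the bench at the stop. On the way down it swings out by some 10 mm away from the chest, and back in by up to 15 mm
- axle (a point): Middle of the lever's axle (12 mm thick)
- saddle (a point): Fixed point of the chest where the middle of the axle lies when seated in the cradle, 139 mm above the bench
- jar_mid (a point): Centre (half-way up) of the loose amber glass jar with a white lid: 68 mm diameter, 70 mm tall, 0.2 to 0.4 kg. It starts standing upright on the flap
- deck (a point): Point on the top face of the green deck, in the middle of its width, 70 mm beyond the flap's hinge edge; 126.5 mm above the bench
- vial_blue: Bystander, loose: small glass vial with blue cap, 26 mm diameter, 55 mm tall; origin at the centre of its underside on the bench
- vial_green: Bystander, loose: small glass vial with green cap, 26 mm diameter, 55 mm tall; origin at the centre of its underside on the bench
- vial_yellow: Bystander, loose: amber vial with yellow cap, 32 mm diameter, 65 mm tall; origin at the centre of its underside on the bench
- reagent: Bystander, loose: amber reagent bottle, 84 mm diameter, 160 mm tall; origin at the centre of its underside on the bench
- beaker: Bystander, loose: glass beaker, 70 mm diameter, 80 mm tall; origin at the centre of its underside on the bench
- wash: Bystander, loose: white wash bottle with red cap, 64 mm diameter, 150 mm tall; origin at the centre of its underside on the bench
There are look-alikes about, which are no part of the job. What is shaped like the part that bears jar_mid but pink or purple is not meant.

How it is judged:
By the outcome, as a careful person would: the job done as asked, in the order asked, and still so for the second after the job is handed in, while the arm keeps its last pose, push and grip.
It also fails if it takes over 48 s, if anything falls off the work surface, if the arm or the gripper's body presses on something with over 40 N, if the wrist force passes 120 N, or if a joint passes its speed limit or range.

## Working session

There is one attempt and no reset: what is moved stays moved. The work goes in short steps, Python scripts to look and compute and a tool call to move; the robot and the scene stay as the last step left them, time stands still between calls to the robot, and variables do not carry over. Pictures are saved under pics/ and viewed, at most 10 in all, crops included, and the job is handed in when it is done.

Besides the shell and the picture viewer there is one more tool, called after "Call:" as a command line: name --argument value ..., lists and objects as JSON in quotes. drive_tool: Moves the arm, as the interface text tells. Its arguments: {"type":"object","properties":{"deltas":{"type":"array","items":{"type":"array","items":{"type":"array","items":{"type":"number"}}}},"newtons":{"type":"number"}},"required":["deltas"]}

```bash
mkdir -p pics
cat > h.py <<'E'
import numpy as np,cv2
from workcell import *
def cloud(name):
    p,d=read_camera(name); c=calibration(name); K=c["mtx"];T=np.array(c["world_from_camera"])
    v,u=np.mgrid[0:480,0:640]
    X=np.stack([(u-K[0][2])/K[0][0]*d,-(v-K[1][2])/K[1][1]*d,-d,np.ones_like(d)],-1)@T.T
    X=X[...,:3]; X[d==0]=np.nan
    return p,X
E
python3 - <<'E'
from h import *
ims=[]
for n in("scene","top"):
    p,X=cloud(n); np.savez(n+"0.npz",p=p,X=X); cv2.imwrite(f"pics/{n}0.png",p[...,::-1])
    c=calibration(n); print({k:v for k,v in c.items()})
s=get_state();print(s)
E
```

```text
{'mtx': array([[492.87281604,   0.        , 328.22835076],
       [  0.        , 492.87281604, 234.06304926],
       [  0.        ,   0.        ,   1.        ]]), 'world_from_camera': array([[ 0.87948956, -0.27402868,  0.38910974,  1.0273597 ],
       [ 0.47578239,  0.48672725, -0.73261702, -0.87882991],
       [ 0.01136776,  0.82946059,  0.55844956,  0.81308096],
       [ 0.        ,  0.        ,  0.        ,  1.        ]])}
{'mtx': array([[579.32709094,   0.        , 321.82628207],
       [  0.        , 579.32709094, 239.78912994],
       [  0.        ,   0.        ,   1.        ]]), 'world_from_camera': array([[ 0.00572369,  0.98256886, -0.18581087,  0.20425582],
       [-0.99997927,  0.00507624, -0.00396003, -0.00211004],
       [-0.00294778,  0.18582969,  0.98257755,  1.94034738],
       [ 0.        ,  0.        ,  0.        ,  1.        ]])}
{'clock': 0.1, 'joint_pos': array([1.20040073e+00, 3.13927406e-01, 4.51117450e-02, 1.30357700e+00,
       1.56155639e-05, 1.43119177e+00]), 'qvel': array([-0.00140284, -0.00031183,  0.0024118 , -0.00152205, -0.00024207,
        0.00023063]), 'tau': array([ 3.62004837e-03, -4.81723881e+01,  2.99244314e+01,  1.27207351e-02,
       -6.32123397e-05,  2.76363508e-06]), 'tcp_pos': array([0.13137822, 0.55934313, 0.23050466]), 'orientation': array([-2.08889747e-04,  1.15139556e-01,  9.93349005e-01, -7.70389043e-04]), 'wrist_force': array([-0.62171907, -0.46325446,  1.17946593]), 'ft_torque': array([0.00599224, 0.0733401 , 0.02467041]), 'grip_force': 0.0, 'finger_gap': 0.085279942429284}
```

View pics/scene0.png

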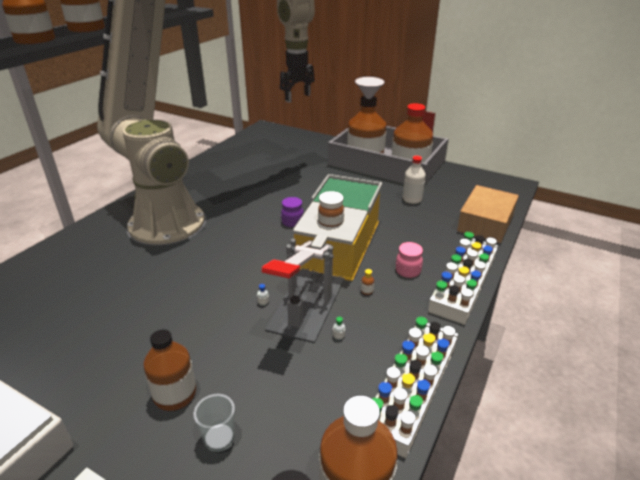

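View pics/top0.png

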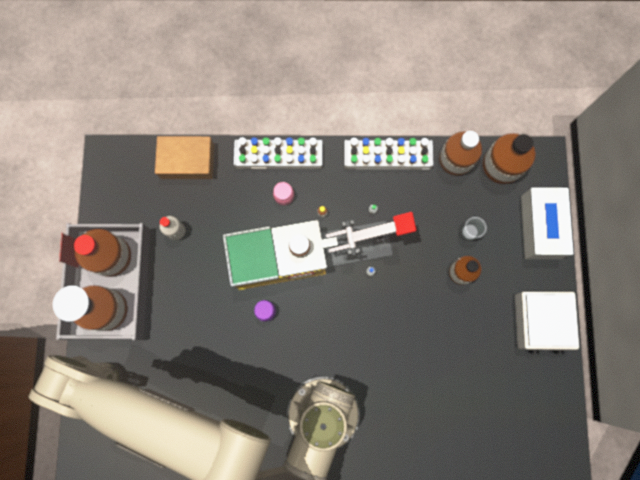

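The scene picture shows the amber jar with its white lid on the flap at scene (331,208), top (300,243). Possible confusions are the purple jar at top (265,310), the pink jar at top (283,192) and the small amber vial at top (322,211). I choose the white-lidded jar on the steel flap. The red paddle is at top (404,223) and the green deck at top (251,256).

Run:
```python
from h import *
out={}
for n,box in(("top",(200,150,440,340)),("scene",(250,170,400,290))):
    z=np.load(n+"0.npz");p=z["p"].astype(int);X=z["X"]
    m0=np.zeros((480,640),bool);m0[box[1]:box[3],box[0]:box[2]]=1
    R,G,B=p[...,0],p[...,1],p[...,2]
    red=m0&(R>150)&(G<60)&(B<60)&(X[...,2]>.17)
    grn=m0&(G>R+40)&(G>B+15)&(abs(X[...,2]-.127)<.015)
    lid=m0&(X[...,2]>.185)&(X[...,2]<.21)&(R>130)&(abs(R-B)<50)
    if n=="top": lid[:,315:]=0
    else: lid[:,350:]=0; lid[230:]=0
    for k,m in(("red",red),("green",grn),("lid",lid)):
        P=X[m]; 
        if len(P): print(n,k,len(P),np.median(P,0).round(4),np.nanmin(P,0).round(3),np.nanmax(P,0).round(3),(P.min(0)+P.max(0))/2)
    if grn.any():
        P=X[grn][:,:2].astype(np.float32); print("rect",cv2.minAreaRect(P))
    # chest top all
    t=m0&(X[...,2]>.112)&(X[...,2]<.145)
    t[:,330 if n=="top" else 640:]=0
    print("chest rect",cv2.minAreaRect(X[t][:,:2].astype(np.float32)))
z=np.load("scene0.npz");a=z["p"][170:300,250:400,::-1].astype(np.uint8);b=np.load("top0.npz")["p"][190:300,210:430,::-1].astype(np.uint8)
a=cv2.resize(a,(450,390));b=cv2.resize(b,(780,390))[:,:350*2]
cv2.imwrite("pics/crop.png",cv2.resize(np.hstack([a,b]),(800,271)))
```

```text
top red 36 [ 0.558  -0.2542  0.2183] [ 0.551 -0.278  0.199] [ 0.603 -0.216  0.238] [ 0.57706321 -0.24685288  0.21877243]
top green 2110 [0.4941 0.2279 0.1257] [0.411 0.146 0.112] [0.583 0.308 0.141] [0.49676454 0.22702699 0.12681543]
top lid 297 [0.5233 0.0776 0.1973] [0.493 0.047 0.186] [0.553 0.106 0.209] [0.52281732 0.07651393 0.19707516]
rect ((0.49506109952926636, 0.2282068282365799), (0.1531147062778473, 0.1443549543619156), 10.649797439575195)
chest rect ((0.5110851526260376, 0.1420115977525711), (0.16593560576438904, 0.3356081247329712), 10.515305519104004)
scene red 303 [ 0.5887 -0.2536  0.223 ] [ 0.557 -0.276  0.209] [ 0.619 -0.215  0.232] [ 0.58816509 -0.24575649  0.2204231 ]
scene green 968 [0.5109 0.2445 0.1263] [0.409 0.156 0.121] [0.581 0.313 0.131] [0.49470335 0.23410246 0.12610387]
scene lid 252 [0.5285 0.0739 0.1973] [0.497 0.047 0.191] [0.558 0.109 0.202] [0.5275257  0.07814224 0.19611798]
rect ((0.4939939081668854, 0.23419636487960815), (0.15123847126960754, 0.1483755260705948), 10.945314407348633)
chest rect ((0.5220879316329956, 0.10266885161399841), (0.16576114296913147, 0.42472776770591736), 10.54781436920166)
```

View pics/crop.png

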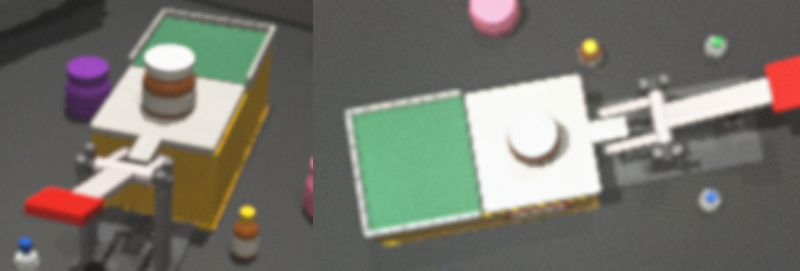

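Call:
drive_tool --deltas '[[[135,-0.04,-0.035,-0.02,0,0,6],[135,-0.09,-0.075,-0.02,0,0,14],[135,-0.14,-0.117,-0.02,0,0,22],[135,-0.19,-0.159,-0.02,0,0,31],[135,-0.24,-0.201,-0.02,0,0,40],[135,-0.29,-0.243,-0.02,0,0,48],[135,-0.34,-0.285,-0.02,0,0,55],[135,-0.39,-0.327,-0.02,0,0,61],[135,-0.44,-0.369,-0.02,0,0,66],[135,-0.49,-0.411,-0.02,0,0,66],[135,-0.514,-0.431,-0.02,0,0,66],[135,-0.514,-0.431,-0.02,0,0,66]]]' --newtons 40

```text
clock: 1.6
tcp_pos: [0.535, 0.0194, 0.25]
orientation: [-0.0, 0.64, 0.769, -0.0]
wrist_force: [-0.3, 0.2, -0.7]
finger_gap: 0.0402
grip_force: 0.0
```

Call:
drive_tool --deltas '[[[135,0,0,0.04,0,0,0],[135,0,0,0.075,0,0,0],[135,0,0,0.095,0,0,0],[135,0,0,0.107,0,0,0],[135,0,0,0.112,0,0,0],[135,0,0,0.112,0,0,0]]]'

```text
clock: 2.35
tcp_pos: [0.5334, 0.0229, 0.1396]
orientation: [0.0, 0.637, 0.77, 0.0]
wrist_force: [-0.1, 0.0, 0.7]
finger_gap: 0.0404
grip_force: 0.0
```

Run:
```python
from h import *
p,X=cloud("scene");cv2.imwrite("pics/s1.png",cv2.resize(p[140:320,230:430,::-1],(666,600)))
print(get_state()["wrist_force"])
```

```text
[-0.66644435 -0.9846848  -0.11867554]
```

View pics/s1.png

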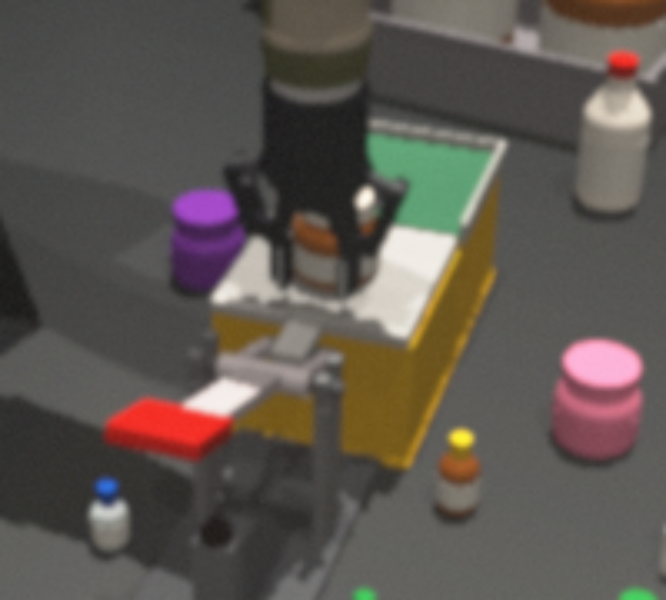

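The fingers straddle the back of the jar at crop (320,265), the jar stands upright, and nothing else is touched. Next I push along the deck direction.

Call:
drive_tool --deltas '[[[135,0.004,0,0,0,0,0],[135,0.01,0,0,0,0,0],[135,0.016,0,0,0,0,0],[135,0.022,0,0,0,0,0],[135,0.028,0,0,0,0,0],[135,0.034,0,0,0,0,0],[135,0.041,0,0,0,0,0],[135,0.048,0,0,0,0,0],[135,0.055,0,0,0,0,0],[135,0.062,0,0,0,0,0],[135,0.069,0,0,0,0,0],[135,0.074,0,0,0,0,0]]]'

```text
clock: 3.9
tcp_pos: [0.5195, 0.0957, 0.1394]
orientation: [0.0, 0.638, 0.77, 0.0]
wrist_force: [0.1, -4.5, 2.9]
finger_gap: 0.04
grip_force: 1.9
```

Call:
drive_tool --deltas '[[[135,0.006,0,0,0,0,0],[135,0.013,0,0,0,0,0],[135,0.02,0,0,0,0,0],[135,0.027,0,0,0,0,0],[135,0.034,0,0,0,0,0],[135,0.042,0,0,0,0,0],[135,0.05,0,0,0,0,0],[135,0.058,0,0,0,0,0],[135,0.066,0,0,0,0,0],[135,0.074,0,0,0,0,0],[135,0.079,0,0,0,0,0],[135,0.082,0,0,0,0,0]]]'

```text
clock: 5.4
tcp_pos: [0.5041, 0.1762, 0.1393]
orientation: [-0.0, 0.637, 0.77, 0.0]
wrist_force: [0.3, -1.0, -1.6]
finger_gap: 0.0403
grip_force: 1.0
```

Run:
```python
from h import *
p,X=cloud("scene");cv2.imwrite("pics/s2.png",cv2.resize(p[100:280,230:430,::-1],(666,600)))
print(get_state()["tcp_pos"])
```

```text
[0.50404755 0.17643641 0.13930255]
```

View pics/s2.png

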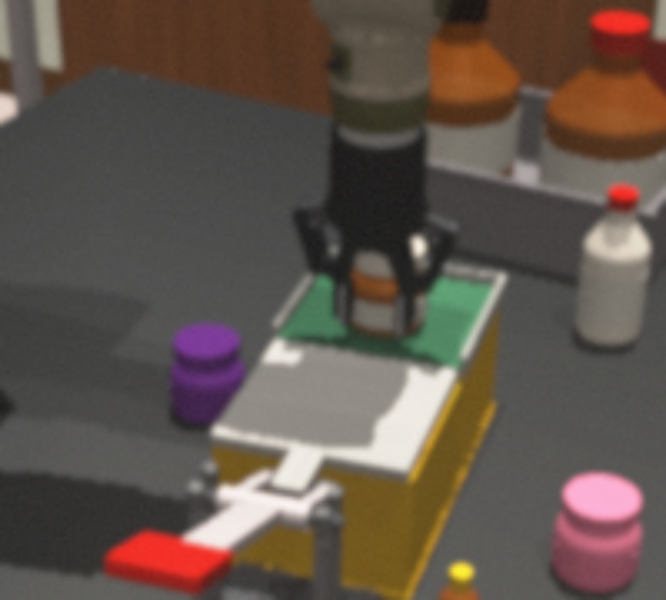

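The jar stands upright on the green deck at crop (385,290), past the hinge. I push it a little further, back off, and rise.

Call:
drive_tool --deltas '[[[135,0.005,0,0,0,0,0],[135,0.009,0,0,0,0,0],[135,0.009,0,0,0,0,0],[135,0,0,0,0,0,0],[135,-0.015,0,0,0,0,0],[135,-0.03,0,0,0,0,0],[135,-0.045,0,-0.01,0,0,0],[135,-0.055,0,-0.05,0,0,0],[135,-0.06,0,-0.1,0,0,0],[135,-0.07,0,-0.14,0,0,0],[135,-0.07,0,-0.14,0,0,0]]]'

```text
clock: 6.82
tcp_pos: [0.5195, 0.1058, 0.2838]
orientation: [0.003, 0.638, 0.77, 0.003]
wrist_force: [0.2, 0.3, 0.0]
finger_gap: 0.04
grip_force: 0.0
```

Run:
```python
from h import *
s=get_state();print(s["tcp_pos"],s["orientation"],s["joint_pos"])
o=np.array([.5437,-.0266]);a=np.radians(10.7);ex=np.array([np.cos(a),np.sin(a)]);ey=np.array([-ex[1],ex[0]])
for n in("scene","top"):
    p,X=cloud(n);q=(X[...,:2]-o);cx=q@ex;cy=q@ey;z=X[...,2]
    m=(abs(cx)<.08)&(cy>.19)&(cy<.33)&(z>.175)&(z<.205)
    print(n,m.sum(),[ (v[m].min().round(3),v[m].max().round(3)) for v in(cx,cy,z)])
    R,G,B=[p[...,i].astype(int) for i in range(3)]
    m=(abs(cx)<.06)&(cy<-.17)&(cy>-.27)&(z>.18)&(z<.25)&(R>1.5*G+40)
    print(n,m.sum(),[ (v[m].min().round(3),v[m].max().round(3)) for v in(cx,cy,z)],np.median(X[m],0))
```

```text
[0.51951523 0.1058299  0.28379015] [0.00293149 0.63822271 0.76984149 0.00269624] [4.94811338e-02 2.09146832e-01 3.56521398e-02 1.38933586e+00
 1.54986814e-05 1.43386921e+00]
scene 293 [(np.float64(-0.026), np.float64(0.032)), (np.float64(0.221), np.float64(0.282)), (np.float64(0.175), np.float64(0.199))]
scene 451 [(np.float64(-0.028), np.float64(0.031)), (np.float64(-0.254), np.float64(-0.194)), (np.float64(0.206), np.float64(0.231))] [ 0.5911492  -0.25851491  0.22178739]
top 169 [(np.float64(-0.03), np.float64(0.028)), (np.float64(0.242), np.float64(0.283)), (np.float64(0.185), np.float64(0.205))]
top 385 [(np.float64(-0.031), np.float64(0.029)), (np.float64(-0.252), np.float64(-0.193)), (np.float64(0.202), np.float64(0.237))] [ 0.58300142 -0.24492857  0.21931445]
```

The jar is settled on the deck at chest y ≈ 0.253 and upright. Next the paddle.

Call:
drive_tool --deltas '[[[255,-0.03,0,0,0,0,0],[255,-0.08,0,0,0,0,0],[255,-0.13,0,0,0,0,0],[255,-0.18,0,0,0,0,0],[255,-0.23,0,0,0,0,0],[255,-0.28,0,0,0,0,0],[255,-0.32,0,0,0,0,0],[255,-0.345,0,0.005,0,0,0],[255,-0.35,0,0.02,0,0,0],[255,-0.35,0,0.035,0,0,0],[255,-0.35,0,0.035,0,0,0]]]'

```text
clock: 8.3
tcp_pos: [0.5815, -0.2346, 0.2421]
orientation: [-0.002, 0.637, 0.771, -0.0]
wrist_force: [0.1, 0.4, -0.0]
finger_gap: -0.0003
grip_force: 0.0
```

Call:
drive_tool --deltas '[[[255,0,0,0.01,0,0,0],[255,-0.002,0,0.018,0,0,0],[255,-0.004,0,0.025,0,0,0],[255,-0.007,0,0.033,0,0,0],[255,-0.01,0,0.041,0,0,0],[255,-0.013,0,0.049,0,0,0],[255,-0.016,0,0.057,0,0,0],[255,-0.018,0,0.065,0,0,0],[255,-0.02,0,0.073,0,0,0],[255,-0.022,0,0.081,0,0,0],[255,-0.024,0,0.089,0,0,0],[255,-0.025,0,0.097,0,0,0]]]'

```text
clock: 9.8
tcp_pos: [0.5875, -0.2604, 0.148]
orientation: [-0.0, 0.637, 0.771, 0.001]
wrist_force: [-1.6, 4.4, 8.0]
finger_gap: 0.0002
grip_force: 3.5
```

Run:
```python
from h import *
p,X=cloud("scene");cv2.imwrite("pics/s3.png",cv2.resize(p[150:350,220:420,::-1],(600,600)))
print(get_state()["tcp_pos"],get_state()["wrist_force"])
```

```text
[ 0.58730601 -0.26046489  0.14679401] [0.93190822 3.53962933 5.44824958]
```

View pics/s3.png

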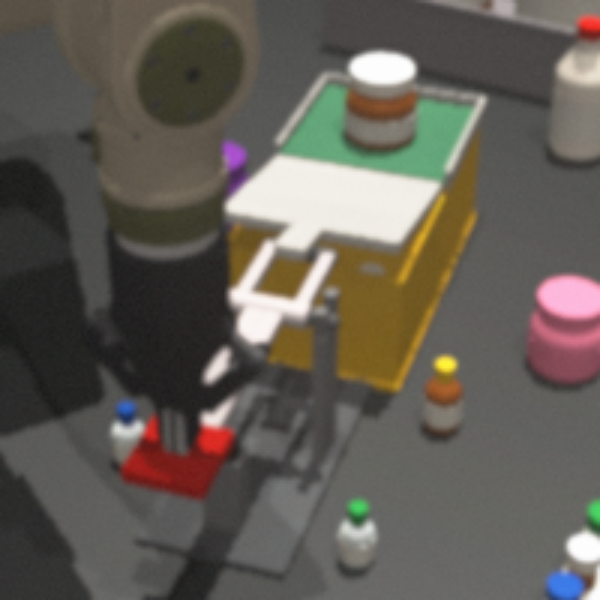

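The flap is tilting, the lever is in its cradle at crop (285,300), and the fingers are on the paddle at crop (178,450). I continue to the stop.

Call:
drive_tool --deltas '[[[255,0,0,0.008,0,0,0],[255,0,0,0.016,0,0,0],[255,0,0,0.024,0,0,0],[255,0.001,0,0.032,0,0,0],[255,0.002,0,0.039,0,0,0],[255,0.003,0,0.046,0,0,0],[255,0.004,0,0.052,0,0,0],[255,0.005,0,0.058,0,0,0],[255,0.005,0,0.062,0,0,0],[255,0.005,0,0.062,0,0,0]]]'

```text
clock: 11.1
tcp_pos: [0.5872, -0.2564, 0.0862]
orientation: [0.001, 0.638, 0.77, 0.001]
wrist_force: [0.4, 1.8, 5.4]
finger_gap: -0.0
grip_force: 2.1
```

Call:
drive_tool --deltas '[[[255,0,0,0.002,0,0,0],[255,0,0,0.004,0,0,0],[255,0,0,0.006,0,0,0],[255,0,0,0.007,0,0,0],[255,0,0,0.007,0,0,0]]]'

```text
clock: 11.72
tcp_pos: [0.5874, -0.2566, 0.08]
orientation: [0.001, 0.638, 0.77, 0.001]
wrist_force: [-1.0, 2.4, 8.8]
finger_gap: -0.0
grip_force: 3.3
```

Call:
drive_tool --deltas '[[[255,0,0,0.002,0,0,0],[255,0,0,0.004,0,0,0],[255,0,0,0.004,0,0,0],[255,0,0,0.004,0,0,0]]]'

```text
clock: 12.22
tcp_pos: [0.5877, -0.2566, 0.0789]
orientation: [0.002, 0.637, 0.771, 0.001]
wrist_force: [-5.8, 4.0, 22.8]
finger_gap: 0.0002
grip_force: 9.4
```

Run:
```python
from h import *
s=get_state();print(s["tcp_pos"],s["wrist_force"],s["clock"])
o=np.array([.5437,-.0266]);a=np.radians(10.7);ex=np.array([np.cos(a),np.sin(a)]);ey=np.array([-ex[1],ex[0]])
p,X=cloud("scene");cv2.imwrite("pics/s4.png",cv2.resize(p[150:350,220:420,::-1],(600,600)))
q=(X[...,:2]-o);cx=q@ex;cy=q@ey;z=X[...,2]
m=(abs(cx)<.065)&(cy>.06)&(cy<.17)&(z>.12)
print("flap slope",np.arctan(np.polyfit(cy[m],z[m],1)[0]))
m=(abs(cx)<.08)&(cy>.19)&(cy<.33)&(z>.175)&(z<.215)
print([(v[m].min().round(3),v[m].max().round(3)) for v in(cx,cy,z)])
```

```text
[ 0.58771248 -0.25661954  0.078885  ] [-5.75039802  3.99289246 22.81586508] 12.225
flap slope -0.3552875507803988
[(np.float64(-0.026), np.float64(0.032)), (np.float64(0.22), np.float64(0.283)), (np.float64(0.175), np.float64(0.2))]
```

View pics/s4.png

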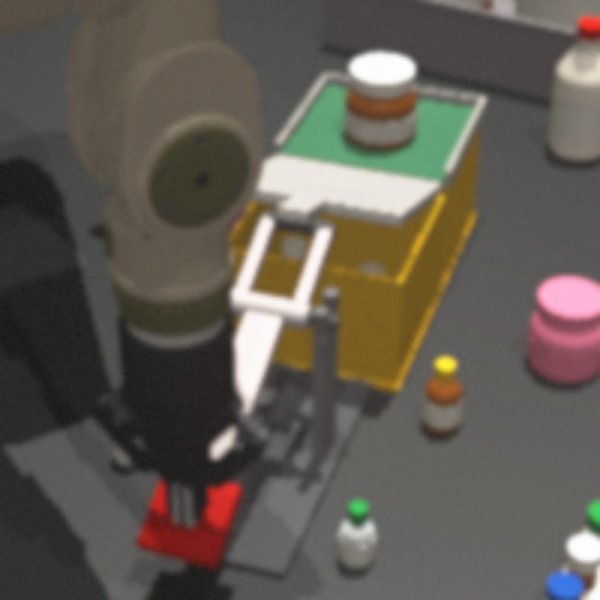

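The flap is open at about 0.355 rad, the paddle is on its stop (force rising at 23 N), the axle is in the cradle at crop (270,303), and the jar stands on the deck at crop (382,100).

```bash
python3 -c "
from workcell import *
print(hand_in())"
```

```text
the job is handed in; nothing more can be done
None
```

The job is handed in: the amber jar stands upright on the green deck, the paddle is held down at its stop with about 23 N, and the flap is open at about 0.355 rad with the lever still in its cradle.

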